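# Click the transfer switch box round to the ring-marked input and take it

### The arm

A 7-joint arm with a two-finger parallel gripper is mounted at the origin on a cart in front of the work surface, level with it; the furniture and walls round the work are solid. World frame = base frame: x ahead of the robot, y to its left, z up, the work surface at z = 0. Lengths are in m, angles in rad, forces in N, time in s.
With the tool pointing down it reaches from about 0.35 to 0.775 m from the base axis. Payload 3.1 kg.
Tool frame: the origin (TCP) lies midway between the tips of the shut fingers; the grasp point (between the pads) lies 19 mm behind it (robot.grasp_offset is the distance from the TCP to the grasp point, in m); x points along the fingers, y is the direction in which the jaws open and shut, and the axes are right-handed (so a half turn about x gives the same grasp; the last joint's range is limited). The gripper opens to 85 mm and grips with 20 to 120 N. Pads are 22 mm wide; open, the fingers measure 114 mm over their backs; the gripper's body (76 mm by 85 mm) begins 54 mm behind the grasp point. The pads swing forward as they close: fully open they stand 13 mm farther back than shut.
Start: joints at [-1.232, 0.311, 0.014, 1.512, -0.004, 1.319, -0.027], TCP at [0.204, 0.511, 0.231] pointing down, gripper open.
Joint ranges: [-2.7, 2.7], [-0.3, 1.91], [-1.27, 1.3], [0.12, 2.57], [-1.44, 4.58], [0.2, 2.03], [-3.05, 3.05]. Speed limits (rad/s): [2.79, 2.79, 3.14, 3.14, 3.14, 3.14, 3.14].

### API

Orientations are given as a rotation vector (axis times angle).
In Python, from station import robot gives the robot as it stands.
- The arm moves only by the tool play_rows, never from a script. Its argument "plan" is text: rows parted by semicolons, each of 7 numbers parted by spaces: the turn, a rotation vector about the tool's x, y, z in degrees, then the shift along the tool's x, y, z in mm, then the opening, from 0 (shut) to 1 (fully open). A call has 1 to 8 rows; each row is the pose to reach, as a shift and turn from the pose commanded when the call began, along the tool's axes at that moment; what a row does not reach only later rows make up. A row lasts 1/10 s, in which the tool goes at most 50 mm and 8.59 degrees, less where a joint would pass 70% of its speed; a pose out of reach is approached as far as the arm can. A call with a gripper value outside its range is refused whole. The fingers move at their own pace and stop on an object; "squeeze" is the grip in N (left out, the last holds). Time passes only in rows, so rows that repeat a pose let the fingers close. It gives the time, the measured TCP pose, the force and the opening at its end, in the units of the state.
- robot.sense(): the state, without advancing time (a new reading comes with each control period).
- robot.grab_frame(name): name is "scene" or "side" or "wrist"; returns a dict with "color" (400x640x3 uint8, red, green, blue), "intrinsics" (3x3 intrinsics, pixels), "T" (4x4, takes a point from camera to world coordinates); the wrist camera has in their place "hand_eye" (4x4, takes a point from camera to tool coordinates, whose origin is the TCP and whose axes are the tool frame's). Camera axes: x right, y up, looking along -z (the intrinsics and any distortion apply to the point x, -y, -z); pixel columns grow to the right and rows downward; lengths in m; the calibration is good to about 2 mm. The wrist camera is an equidistant fisheye: a pixel r from the principal point sees the ray r / f radians off the axis. A picture is of the moment at which its call begins: read the wrist's pose just before it. There is no depth.
- robot.finish_job(): hands the job in, once; it reports no verdict.
The state is a dict: "t": time; "joint_pos": joint angles; "joint_vel": joint speeds; "joint_efforts": joint torques, N m; "eef_pos": TCP position; "eef_rot": TCP orientation; "ft_force": force on the tool from outside, world axes, zero at the start; "torque": the same for the moment, N m; "width": finger opening in m.
Only numpy, scipy, OpenCV 4.12 (cv2) and the standard library are available. Lean on these libraries where they do the work, as an engineer would, in place of code of your own. Each camera call takes 0.05 s, during which the arm holds its last target.

### The job

Set the switch box on the desk to the input marked with the ring: push the dial's upright tab round with a fingertip, without pinching it, until it clicks into place pointing at the ring-shaped cap. Then press the round white button on the near side of the box all the way down and let it go; never press it while the tab points elsewhere. Leave the bottle, the swab tub and the cassette case nearby where they are.

Things in the scene. Friction and masses are not known exactly. Their poses are not given: they have to be found in the camera images.
- dial_axis (a point): Point on the dial's vertical turning axis, at the top face of the switch box: a low grey box with a black top, fixed to the desk, 180 (x) by 190 (y) mm, top 45 mm above the desk. Axes are the box's: x away from its front, y to its left, z up. The box reaches from 80 mm in front of the axis to 100 mm behind it and 95 mm to either side.
- selector (a joint): Angle of the dial, rad, counter-clockwise from above positive; at 0 the tab points along the box's +x. A spring clicks it into four positions: -1.178, -0.393, 0.393, 1.178. It starts at -0.393, which has no cap; the other three have one each, order varies. Stops at -1.3, 1.3. Pushed 40 mm out it needs 2 to 5 N to pass a click; past half-way it springs into the next position and stays.
- tab_mid (a point): Point inside the upright tab, 42 mm out from the dial's axis, 22.5 mm above the top of the box; x points outward along the tab, z up. The tab is a grey fin on the dial disc (disc 66 mm across, 6.5 mm high), 16 mm thick, from 11 to 54 mm out from the axis, its top 35 mm above the top of the box (80 mm above the desk). Push its broad flat sides.
- aim (a point): Point that turns with the dial, on the tab's centre line, 75 mm from the axis: where the tab points on the circle of the caps, 3 mm above the top of the box. The tab points exactly at the ring when this lies over the ring's centre.
- ring_mark (a point): Centre of the top of the target cap: a white open ring, 34 mm outside, 19 mm hole, 5 mm thick, fixed on the black top, 75 mm from the dial's axis at one of the positions -1.178, 0.393 or 1.178 rad.
- cap_dot_mark (a point): Centre of the top of another cap: a small white round stud 12 mm across, 5 mm high. Not the target.
- cap_square_mark (a point): Centre of the top of another cap: a white square 18 mm wide, 5 mm high. Not the target.
- take_top (a point): Centre of the top of the round white push button, 28 mm across, in a black housing on the top of the box, 55 mm in front of the dial's axis; pressed straight down.
- take (a joint): Travel of the button: 0 up, 0.006 m fully down, which takes about 5 N; it springs back.
- bottle: Brown bottle with a white cap, 34 mm across, 88 mm high, standing loose left of the box; origin at the centre of its underside. Not to be moved.
- tub: Swab tub with a blue lid, 50 mm across, 56 mm high, standing loose left of the box near its front; origin at the centre of its underside. Not to be moved.
- tape_case: Blue mottled cassette case lying loose and flat on the desk left of the tub, 69 x 108 x 17 mm; origin at the centre of its underside. Not to be moved.

How it is judged:
By the outcome, as a careful person would: the job done as asked, in the order asked, and still so for the second after the job is handed in, with the robot touching nothing.
It also fails if it takes over 40 s, if anything falls off the work surface, if the arm or the gripper's body presses on something with over 40 N, if the wrist force passes 120 N, or if a joint passes its speed limit or range.

## Working session

There is one attempt and no reset: what is moved stays moved. The work goes in short steps, Python scripts to look and compute and a tool call to move; the robot and the scene stay as the last step left them, time stands still between calls to the robot, and variables do not carry over. Pictures are saved under pics/ and viewed, and the job is handed in when it is done.

Besides the shell and the picture viewer there is one more tool, called after ">>>" as name(argument=value, ...), one argument or row to a line, values as JSON. play_rows: Moves the arm, as the interface text tells. Its arguments: {"type":"object","properties":{"plan":{"type":"string"},"squeeze":{"type":"number"}},"required":["plan"]}

```bash
mkdir -p pics; ls
python3 - <<'E'
from station import robot
import cv2,numpy as np
np.set_printoptions(precision=4,suppress=True)
s=robot.sense();print(s)
for n in ["scene","side","wrist"]:
    f=robot.grab_frame(n);cv2.imwrite(f"pics/{n}0.png",f["color"][:,:,::-1])
    print(n,f["intrinsics"],f.get("T",f.get("hand_eye")),[k for k in f])
E
```

```text
pics
{'t': 0.0, 'joint_pos': array([-1.2317,  0.3117,  0.014 ,  1.5131, -0.0044,  1.3192, -0.0272]), 'joint_vel': array([ 0.0013,  0.    , -0.0009, -0.0017, -0.0007,  0.0004, -0.0012]), 'joint_efforts': array([ -0.001 , -37.9916,   0.1454, -23.0593,   0.0122,   0.0136,
        -0.    ]), 'eef_pos': array([0.2041, 0.5099, 0.2302]), 'eef_rot': array([ 0.2968,  1.5504, -0.3005]), 'ft_force': array([-1.0511,  0.4703, -0.2377]), 'torque': array([-0.0233,  0.0069, -0.0298]), 'width': 0.0853463458474795}
scene [[363.2496   0.     322.5453]
 [  0.     363.2496 197.6617]
 [  0.       0.       1.    ]] [[-0.9907 -0.0819  0.1086  0.6296]
 [ 0.134  -0.4499  0.883   0.6275]
 [-0.0234  0.8893  0.4567  0.4591]
 [ 0.      0.      0.      1.    ]] ['color', 'intrinsics', 'T']
side [[449.0528   0.     321.1607]
 [  0.     449.0528 203.925 ]
 [  0.       0.       1.    ]] [[ 0.9574  0.1733 -0.2308  0.3562]
 [-0.2884  0.6074 -0.7402 -0.7598]
 [ 0.0119  0.7753  0.6315  0.5943]
 [ 0.      0.      0.      1.    ]] ['color', 'intrinsics', 'T']
wrist [[309.7069   0.     317.7137]
 [  0.     309.7069 195.839 ]
 [  0.       0.       1.    ]] [[-0.0006  0.3105 -0.9506 -0.1429]
 [ 1.     -0.0008 -0.0009 -0.0007]
 [-0.001  -0.9506 -0.3105 -0.0796]
 [ 0.      0.      0.      1.    ]] ['color', 'intrinsics', 'hand_eye']
```

View pics/scene0.png

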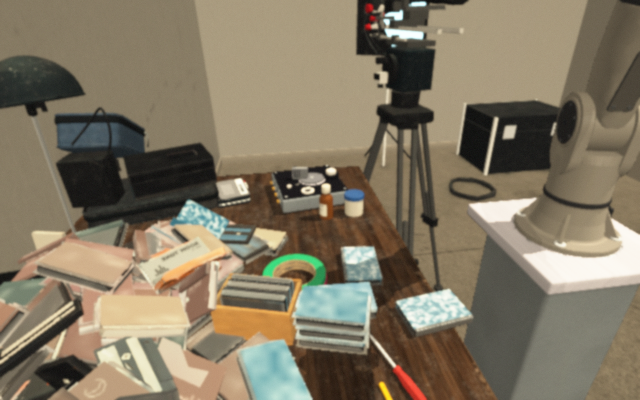

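View pics/side0.png

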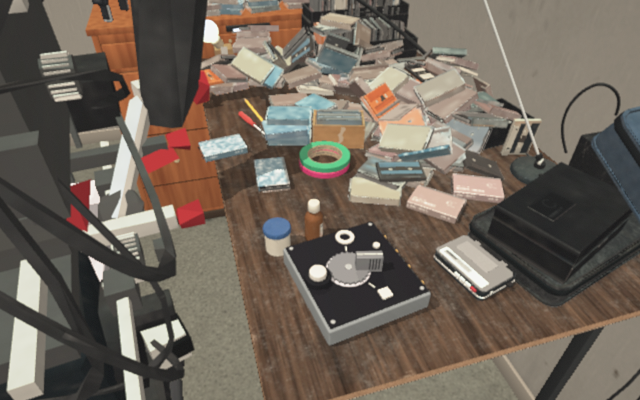

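View pics/wrist0.png

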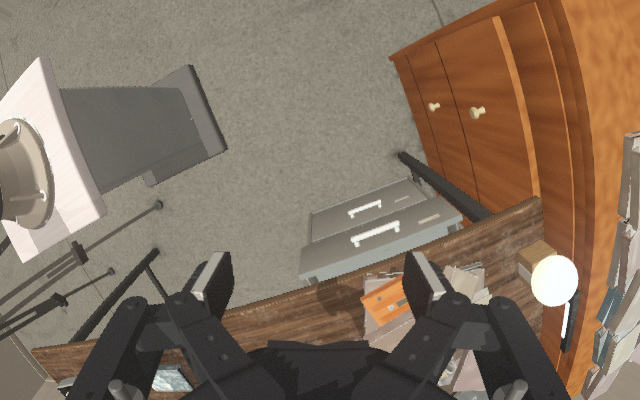

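Run:
```python
import cv2
a=cv2.imread("pics/side0.png")[195:345,250:440];cv2.imwrite("pics/side0c.png",cv2.resize(a,None,fx=4,fy=4,interpolation=cv2.INTER_CUBIC))
a=cv2.imread("pics/scene0.png")[150:225,255:375];cv2.imwrite("pics/scene0c.png",cv2.resize(a,None,fx=6,fy=6,interpolation=cv2.INTER_CUBIC))
```

```text
(no output)
```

View pics/side0c.png

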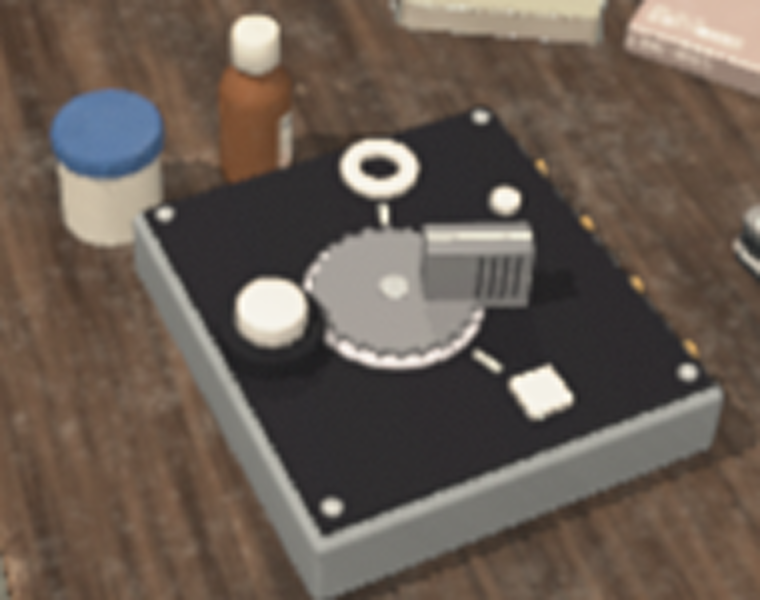

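View pics/scene0c.png

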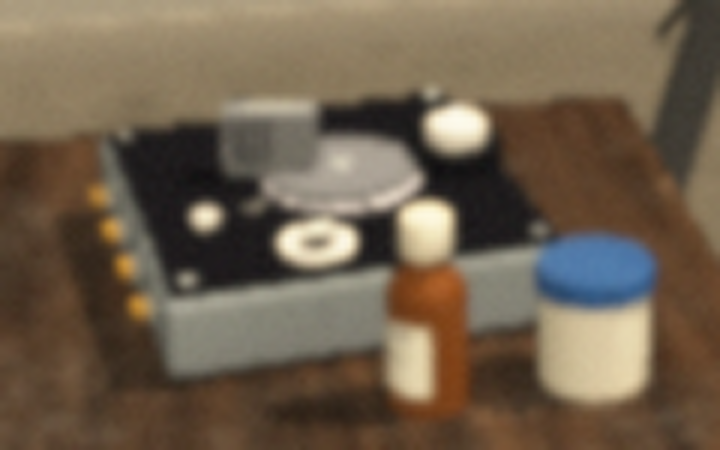

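```bash
cat > h.py <<'E'
import numpy as np
from scipy.optimize import least_squares
np.set_printoptions(precision=4,suppress=True)
K={'side':(449.0528,321.1607,203.925),'scene':(363.2496,322.5453,197.6617)}
T={'scene':np.array([[-0.9907,-0.0819,0.1086,0.6296],[0.134,-0.4499,0.883,0.6275],[-0.0234,0.8893,0.4567,0.4591]]),
'side':np.array([[0.9574,0.1733,-0.2308,0.3562],[-0.2884,0.6074,-0.7402,-0.7598],[0.0119,0.7753,0.6315,0.5943]])}
def proj(n,p):
    f,cx,cy=K[n];c=T[n][:,:3].T@(np.asarray(p)-T[n][:,3]);return np.array([cx+f*c[0]/-c[2],cy-f*c[1]/-c[2]])
def back(n,uv,z):
    f,cx,cy=K[n];d=T[n][:,:3]@np.array([(uv[0]-cx)/f,-(uv[1]-cy)/f,-1]);o=T[n][:,3];return o+d*(z-o[2])/d[2]
def side(c): return ((c[0]+.5)/4-.5+250,(c[1]+.5)/4-.5+195)
def scene(c): return ((c[0]+.5)/6-.5+255,(c[1]+.5)/6-.5+150)
E
python3 - <<'E'
from h import *
a=1.178;b=.393
obs=[('side',side((380,167)),(75*np.cos(a),75*np.sin(a),5)),('side',side((507,199)),(75*np.cos(b),75*np.sin(b),5)),
('side',side((541,391)),(75*np.cos(a),-75*np.sin(a),5)),('side',side((393,287)),(0,0,8)),
('scene',scene((318,243)),(75*np.cos(a),75*np.sin(a),5)),('scene',scene((206,216)),(75*np.cos(b),75*np.sin(b),5)),('scene',scene((343,162)),(0,0,8))]
def P(p,q):
    c,s=np.cos(p[2]),np.sin(p[2]);return np.array([p[0]+(c*q[0]-s*q[1])/1e3,p[1]+(s*q[0]+c*q[1])/1e3,.045+q[2]/1e3])
for use in (obs[:4],obs[4:],obs):
  r=least_squares(lambda p:np.concatenate([proj(n,P(p,q))-uv for n,uv,q in use]),[.5,-.2,0])
  print(r.x,r.fun)
p=r.x
print('btn back',back('side',side((272,300)),.045+.02),P(p,(-55,0,20)))
for t in (-.393,): 
  print('tab end', P(p,(54*np.cos(t),54*np.sin(t),35)), proj('side',P(p,(54*np.cos(t),54*np.sin(t),35))))
print('bottle',back('scene',scene((428,405)),0), back('side',side((255,180)),0),'cap top side',back('side',side((255,25)),.088))
print('tub top',back('side',side((108,128)),.056))
for c in [(150,220),(480,112),(722,390),(320,540)]: print(back('side',side(c),.045))
E
```

```text
[ 0.5498 -0.2919  0.1322] [ 0.0486 -0.229  -0.2373  0.0748 -0.0325  0.1256  0.213   0.0074]
[ 0.5458 -0.287   0.1401] [-0.0565 -0.2828  0.1282 -0.0146 -0.0719  0.3586]
[ 0.5488 -0.292   0.1422] [-0.8515 -0.0767 -1.055   0.0156 -0.2638  0.0384 -0.2986  0.177  -1.3714
 -1.0216 -1.0991 -0.699  -1.3744 -0.2819]
btn back [ 0.4968 -0.2955  0.065 ] [ 0.4944 -0.2998  0.065 ]
tab end [ 0.6012 -0.3054  0.08  ] [382.0826 254.1744]
bottle [ 0.5264 -0.1531  0.    ] [ 0.528  -0.1624  0.    ] cap top side [ 0.5303 -0.1542  0.088 ]
tub top [ 0.458  -0.1684  0.056 ]
[ 0.4648 -0.219   0.045 ]
[ 0.6273 -0.1929  0.045 ]
[ 0.658  -0.3723  0.045 ]
[ 0.4859 -0.3941  0.045 ]
```

```bash
cat >> h.py <<'E'
from scipy.spatial.transform import Rotation as Ro
AX=np.array([.5485,-.2905]);YAW=.137
def R0(yaw_z):  # tool x down, tool z at world angle yaw_z
    z=np.array([np.cos(yaw_z),np.sin(yaw_z),0]);x=np.array([0,0,-1.]);return np.c_[x,np.cross(z,x),z]
def row(p,yaw_z,p0,r0):
    R=Ro.from_rotvec(r0).as_matrix();d=Ro.from_matrix(R.T@R0(yaw_z)).as_rotvec(degrees=True)
    return np.r_[d,R.T@(np.asarray(p)-p0)*1e3].round(1)
E
python3 - <<'E'
from h import *
from station import robot
s=robot.sense();R=Ro.from_rotvec(s['eef_rot']).as_matrix();print(R,np.degrees(np.arctan2(R[1,2],R[0,2])))
p0,r0=s['eef_pos'],s['eef_rot']
for p,y in [((.38,.36,.23),.9),((.5,.15,.23),.5),((.58,-.1,.23),0.)]:print(row(p,y,p0,r0))
E
```

```text
[[-0.0006  0.3716  0.9284]
 [-0.0017  0.9284 -0.3716]
 [-1.     -0.0018  0.0001]] -21.813004340431533
[-73.4  -0.1   0.1   0.6 -74.  219. ]
[ -50.5   -0.     0.1    0.9 -224.4  408.4]
[ -21.8   -0.     0.1    1.3 -426.8  575.6]
```

>>> play_rows(
  plan="8 0 0 -5 -15 45 0; 16 0 0 -10 -30 90 0; 24 0 0 -15 -50 135 0; 32 0 0 -20 -75 175 0; 40 0 0 -20 -105 212 0; 45 0 0 -20 -140 245 0; 50 0 0 -20 -180 275 0; 55 0 0 -20 -225 300 0",
  squeeze=40,
)

```text
t: 0.95
eef_pos: [0.3999, 0.1895, 0.251]
eef_rot: [1.041, 1.307, -1.041]
ft_force: [0.4, -1.4, 0.2]
width: -0.0004
```

Run:
```python
from h import *
from station import robot
s=robot.sense();print(s['eef_pos'],s['joint_pos'],s['width'])
p0,r0=s['eef_pos'],s['eef_rot']
d=-.256
pre=np.r_[AX+.038*np.array([np.cos(d),np.sin(d)])+.040*np.array([np.sin(d),-np.cos(d)]),.2]
print(pre)
for p,y in [((.58,0,.24),-1.6),((.61,-.2,.23),-1.75),(pre,d-np.pi/2)]:print(row(p,y,p0,r0))
```

```text
[0.3999 0.1895 0.251 ] [-0.832   0.0741  0.3763  1.7578 -0.0275  1.3148 -0.2239] -0.0004254172620192957
[ 0.5751 -0.3388  0.2   ]
[ 14.6   0.   -0.   11.2 133.1 225. ]
[ 23.2   0.   -0.   21.3 117.6 426.6]
[ 27.6   0.   -0.   51.3  52.5 554.1]
```

>>> play_rows(
  plan="4 0 0 3 35 33 0; 8 0 0 6 65 70 0; 11 0 0 9 90 112 0; 14 0 0 11 108 157 0; 17 0 0 11 118 205 0; 20 0 0 12 120 253 0; 23 0 0 14 116 300 0; 24 0 0 16 110 348 0",
)

```text
t: 1.75
eef_pos: [0.5859, -0.1233, 0.2346]
eef_rot: [1.347, 1.114, -1.347]
ft_force: [0.8, -0.8, 0.1]
width: -0.0
```

>>> play_rows(
  plan="0 0 0 0 -12 45 0; 0 0 0 5 -24 90 0; 2 0 0 12 -36 135 0; 4 0 0 20 -48 175 0; 4 0 0 35 -58 206 0; 4 0 0 35 -58 206 0",
)

```text
t: 2.35
eef_pos: [0.4838, -0.3192, 0.1985]
eef_rot: [1.4, 1.071, -1.411]
ft_force: [-0.1, 0.6, -0.0]
width: 0.0001
```

Run:
```python
from h import *
from station import robot
import cv2
s=robot.sense();print(s['eef_pos'],s['joint_pos'],s['ft_force'])
for n in ["scene","side","wrist"]:
    f=robot.grab_frame(n);a=f["color"][:,:,::-1]
    if n=='side':a=cv2.resize(a[180:350,230:450],None,fx=3.5,fy=3.5,interpolation=cv2.INTER_CUBIC)
    cv2.imwrite(f"pics/{n}1.png",a)
p0,r0=s['eef_pos'],s['eef_rot']
d=-.256
pre=np.r_[AX+.038*np.array([np.cos(d),np.sin(d)])+.040*np.array([np.sin(d),-np.cos(d)]),.12]
print(row(pre,d-np.pi/2,p0,r0))
```

```text
[ 0.4838 -0.3192  0.1985] [ 0.0718  0.4524  0.693   1.4969 -0.2881  1.3015  0.5229] [-0.1332  0.6309 -0.0176]
[-0.8  0.2  0.3 78.  93.7 -5.7]
```

View pics/side1.png

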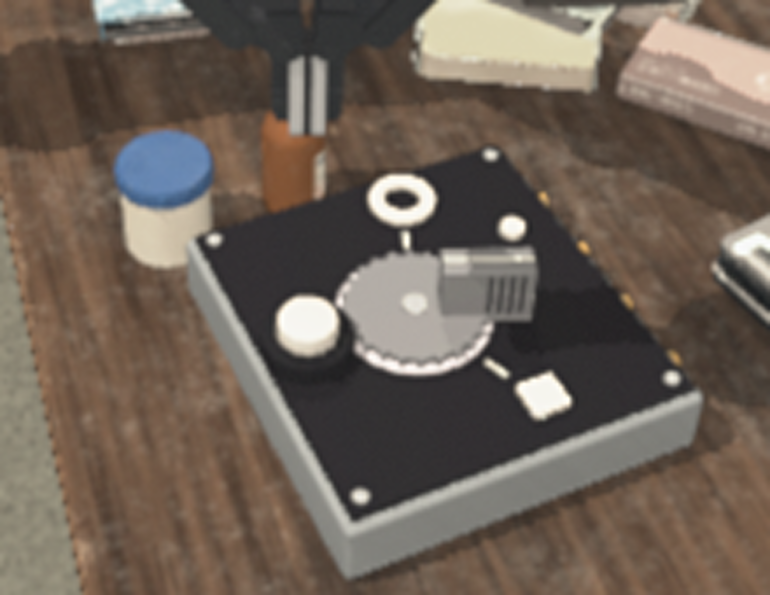

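View pics/wrist1.png

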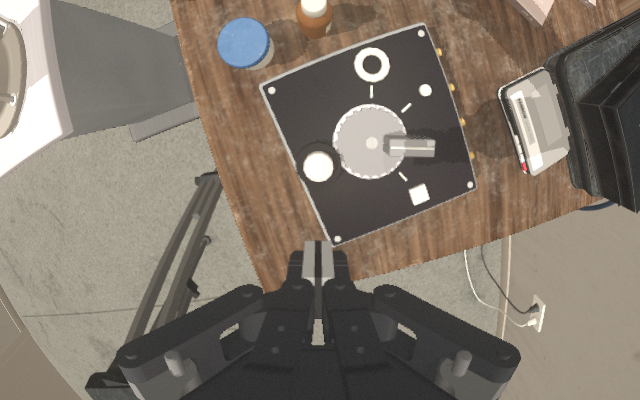

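```bash
cat >> h.py <<'E'
HE=np.array([[-0.0006,0.3105,-0.9506,-0.1429],[1,-0.0008,-0.0009,-0.0007],[-0.001,-0.9506,-0.3105,-0.0796]])
def wback(uv,z,p0,r0):
    dx,dy=uv[0]-317.7137,uv[1]-195.839;r=np.hypot(dx,dy);th=r/309.7069
    v=np.array([np.sin(th)*dx/r,-np.sin(th)*dy/r,-np.cos(th)])
    R=Ro.from_rotvec(r0).as_matrix();d=R@(HE[:,:3]@v);o=p0+R@HE[:,3];return o+d*(z-o[2])/d[2]
E
python3 - <<'E'
from h import *
from station import robot
s=robot.sense();p0,r0=s['eef_pos'],s['eef_rot']
c={k:wback(uv,z,p0,r0) for k,uv,z in [('dial',(372,143),.053),('ring',(372,65),.05),('stud',(425.5,90),.05),('sq',(419,195),.05),('btn',(318,166),.065),('tub',(243,42),.056),('bot',(314,4),.088),('tabend',(435,146),.08)]}
for k in c: print(k,c[k])
for k,a in [('ring',1.178),('stud',.393),('sq',-1.178)]:
  v=c[k]-c['dial'];print(k,np.hypot(*v[:2]),np.arctan2(v[1],v[0])-a)
E
```

```text
dial [ 0.5496 -0.2888  0.053 ]
ring [ 0.5675 -0.2165  0.05  ]
stud [ 0.6139 -0.2503  0.05  ]
sq [ 0.5872 -0.3534  0.05  ]
btn [ 0.4948 -0.2952  0.065 ]
tub [ 0.4578 -0.1643  0.056 ]
bot [ 0.5277 -0.1572  0.088 ]
tabend [ 0.6022 -0.2996  0.08  ]
ring 0.07451169989215257 0.14920904650696087
stud 0.07499866166386411 0.14674029844300596
sq 0.07474701476835052 0.1347318295156037
```

>>> play_rows(
  plan="0 0 0 0 45 -3 0; -1 0 0 30 93 -6 0; -1 0 0 75 94 -6 0; -1 0 0 115 94 -6 0; -1 0 0 138 94 -6 0; -1 0 0 138 94 -6 0",
)

```text
t: 3.1
eef_pos: [0.5814, -0.3268, 0.0573]
eef_rot: [1.382, 1.097, -1.386]
ft_force: [-0.4, 1.5, -0.5]
width: 0.0002
```

```bash
cat > st.py <<'E'
from h import *
from station import robot
import cv2,sys
k=sys.argv[1]
s=robot.sense();print(s['t'],s['eef_pos'],s['joint_pos'],s['ft_force'])
p0,r0=s['eef_pos'],s['eef_rot']
R=Ro.from_rotvec(r0).as_matrix();print('zyaw',np.arctan2(R[1,2],R[0,2]))
f=robot.grab_frame('side')['color'][180:350,230:450,::-1];w=robot.grab_frame('wrist')['color'][:,:,::-1]
cv2.imwrite(f"pics/c{k}.png",np.hstack([cv2.resize(f,(400,309),interpolation=cv2.INTER_CUBIC),cv2.resize(w[:309,120:520],(400,309))]))
for a in sys.argv[2:]:   # world tab angle, gap, z, radius
    d,g,z,r=map(float,a.split(','))
    p=np.r_[np.array([.549,-.290])+r*np.array([np.cos(d),np.sin(d)])+g*np.array([np.sin(d),-np.cos(d)]),z]
    print(a,p,row(p,d-np.pi/2,p0,r0))
E
python3 st.py 2 -.253,.019,.06,.04 -.1,.019,.06,.04 .1,.019,.06,.04 .3,.019,.06,.04
```

```text
3.1 [ 0.5814 -0.3268  0.0573] [ 0.1354  0.749   0.5963  1.3844 -0.4337  1.1493  0.5505] [-0.4212  1.4665 -0.4599]
zyaw -1.8082295334165128
-.253,.019,.06,.04 [ 0.583  -0.3184  0.06  ] [ 0.9 -0.3  0.5 -2.7 -0.5 -8.6]
-.1,.019,.06,.04 [ 0.5869 -0.3129  0.06  ] [ -7.9  -0.3   0.5  -2.7   2.1 -14.8]
.1,.019,.06,.04 [ 0.5907 -0.3049  0.06  ] [-19.3  -0.3   0.4  -2.6   3.9 -23.5]
.3,.019,.06,.04 [ 0.5928 -0.2963  0.06  ] [-30.8  -0.4   0.4  -2.6   3.9 -32.3]
```

View pics/c2.png

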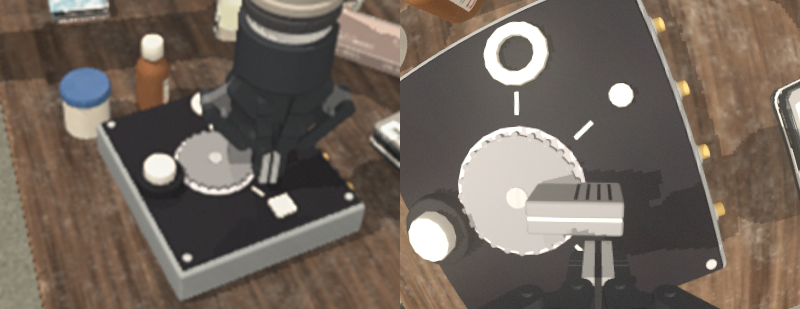

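>>> play_rows(
  plan="0 0 0 -2 -1 -5 0; 0 0 0 -3 0 -9 0; -4 0 0 -3 1 -12 0; -8 0 0 -3 2 -15 0; -13 0 0 -3 3 -19 0; -19 0 0 -3 4 -24 0; -25 0 0 -3 4 -28 0; -31 0 0 -3 4 -32 0",
)

```text
t: 4.0
eef_pos: [0.5959, -0.3025, 0.0679]
eef_rot: [0.982, 1.332, -0.981]
ft_force: [1.3, -0.7, -0.4]
width: 0.0001
```

```bash
python3 st.py 3 .5,.019,.06,.04 .7,.019,.06,.04 .85,.019,.06,.04 1.,.019,.06,.04 1.1,.019,.06,.04
```

```text
4.0 [ 0.5959 -0.3025  0.0679] [ 0.156   0.7045  0.4771  1.3863 -0.3358  1.1252  0.983 ] [ 1.3122 -0.6659 -0.3916]
zyaw -1.2664528930293995
.5,.019,.06,.04 [ 0.5932 -0.2875  0.06  ] [-11.2   0.3  -0.2   7.8   1.9 -15.1]
.7,.019,.06,.04 [ 0.5918 -0.2788  0.06  ] [-22.7   0.3  -0.2   7.8   3.2 -23.9]
.85,.019,.06,.04 [ 0.5897 -0.2725  0.06  ] [-31.3   0.3  -0.1   7.8   3.1 -30.5]
1.,.019,.06,.04 [ 0.5866 -0.2666  0.06  ] [-39.9   0.3  -0.1   7.7   1.9 -37. ]
1.1,.019,.06,.04 [ 0.5841 -0.263   0.06  ] [-45.6   0.3  -0.1   7.7   0.6 -41.2]
```

View pics/c3.png

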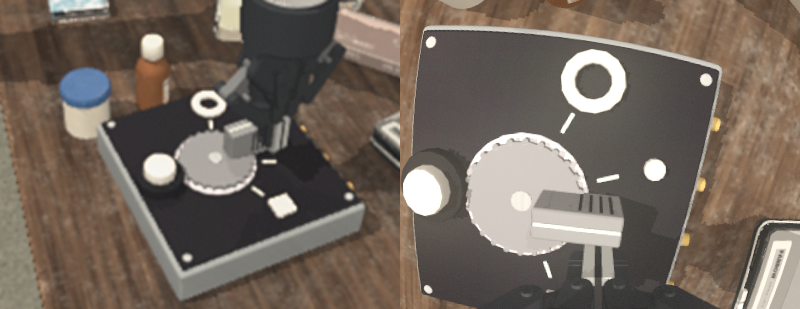

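>>> play_rows(
  plan="-4 0 0 2 1 -5 0; -8 0 0 4 2 -10 0; -11 0 0 6 2 -15 0; -11 0 0 6 2 -15 0",
)

```text
t: 4.5
eef_pos: [0.5919, -0.2866, 0.0603]
eef_rot: [0.841, 1.4, -0.84]
ft_force: [0.4, -1.2, 0.6]
width: -0.0001
```

```bash
python3 st.py 4 .5,.019,.06,.04 .7,.019,.06,.04 .85,.019,.06,.04 1.,.019,.06,.04 1.1,.019,.06,.04
```

```text
4.5 [ 0.5919 -0.2866  0.0603] [ 0.1581  0.6873  0.4313  1.4229 -0.3031  1.0954  1.1322] [ 0.393  -1.2336  0.5678]
zyaw -1.080217133873401
.5,.019,.06,.04 [ 0.5932 -0.2875  0.06  ] [-0.5  0.1 -0.1  0.3  0.7  1.4]
.7,.019,.06,.04 [ 0.5918 -0.2788  0.06  ] [-12.    0.1  -0.1   0.3   3.6  -6.9]
.85,.019,.06,.04 [ 0.5897 -0.2725  0.06  ] [-20.6   0.1  -0.    0.3   4.7 -13.5]
1.,.019,.06,.04 [ 0.5866 -0.2666  0.06  ] [-29.2   0.1  -0.    0.3   4.7 -20.1]
1.1,.019,.06,.04 [ 0.5841 -0.263   0.06  ] [-34.9   0.1  -0.    0.3   4.2 -24.5]
```

View pics/c4.png

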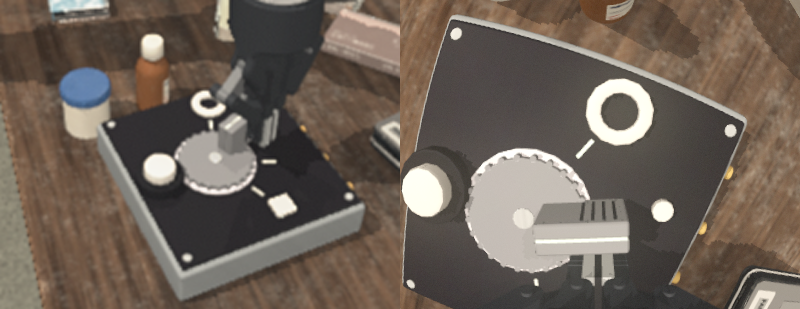

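>>> play_rows(
  plan="-5 0 0 0 2 -3 0; -9 0 0 0 3 -6 0; -14 0 0 0 4 -10 0; -18 0 0 0 5 -13 0; -23 0 0 0 5 -17 0; -28 0 0 0 5 -20 0; -32 0 0 0 5 -23 0; -32 0 0 0 5 -23 0",
)

```text
t: 5.4
eef_pos: [0.5849, -0.2638, 0.0596]
eef_rot: [0.41, 1.532, -0.409]
ft_force: [0.1, -0.0, 0.4]
width: -0.0001
```

```bash
python3 st.py 5 1.1,.019,.06,.04 1.2,.019,.06,.04 1.3,.019,.06,.04
```

```text
5.4 [ 0.5849 -0.2638  0.0596] [ 0.2046  0.6421  0.2997  1.4705 -0.2048  1.0599  1.5972] [ 0.0631 -0.0209  0.3729]
zyaw -0.5220476311754044
1.1,.019,.06,.04 [ 0.5841 -0.263   0.06  ] [-2.9 -0.  -0.  -0.4  0.3 -1.1]
1.2,.019,.06,.04 [ 0.5812 -0.2596  0.06  ] [-8.7 -0.  -0.  -0.4  1.8 -5.3]
1.3,.019,.06,.04 [ 0.578  -0.2565  0.06  ] [-14.4  -0.   -0.   -0.4   2.9  -9.6]
```

View pics/c5.png

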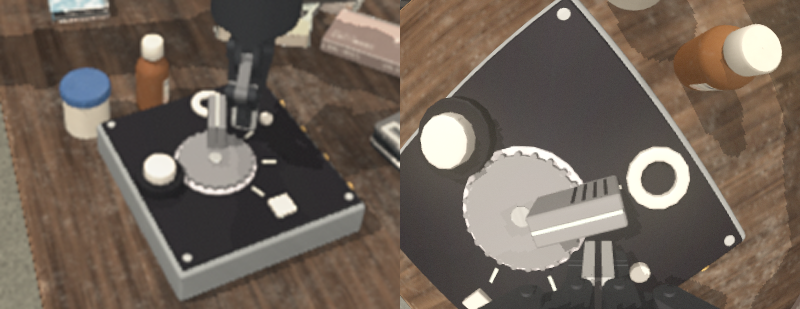

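>>> play_rows(
  plan="0 0 0 0 0 15 0; 0 0 0 -30 0 20 0; 0 0 0 -70 0 20 0; 0 0 0 -100 0 20 0; 0 0 0 -100 0 20 0",
)

```text
t: 6.0
eef_pos: [0.6056, -0.2763, 0.1656]
eef_rot: [0.407, 1.52, -0.411]
ft_force: [0.1, -0.3, 0.5]
width: 0.0002
```

Run:
```python
from h import *
from station import robot
import cv2
s=robot.sense();p0,r0=s['eef_pos'],s['eef_rot'];print(s['t'],p0)
f=robot.grab_frame('side')['color'][195:345,250:440,::-1];w=robot.grab_frame('wrist')['color'][:,:,::-1]
cv2.imwrite("pics/s6.png",cv2.resize(f,None,fx=4,fy=4,interpolation=cv2.INTER_CUBIC));cv2.imwrite("pics/w6.png",w)
R=Ro.from_rotvec(r0).as_matrix();y=np.arctan2(R[1,2],R[0,2])
print(row((.4945,-.297,.11),y,p0,r0),row((.4945,-.297,.11),.14-np.pi/2,p0,r0))
```

```text
6.0 [ 0.6056 -0.2763  0.1656]
[  0.    0.7  -0.   54.6 -73.4 -86.6] [ 52.    0.6  -0.3  54.6 -73.4 -86.6]
```

View pics/s6.png

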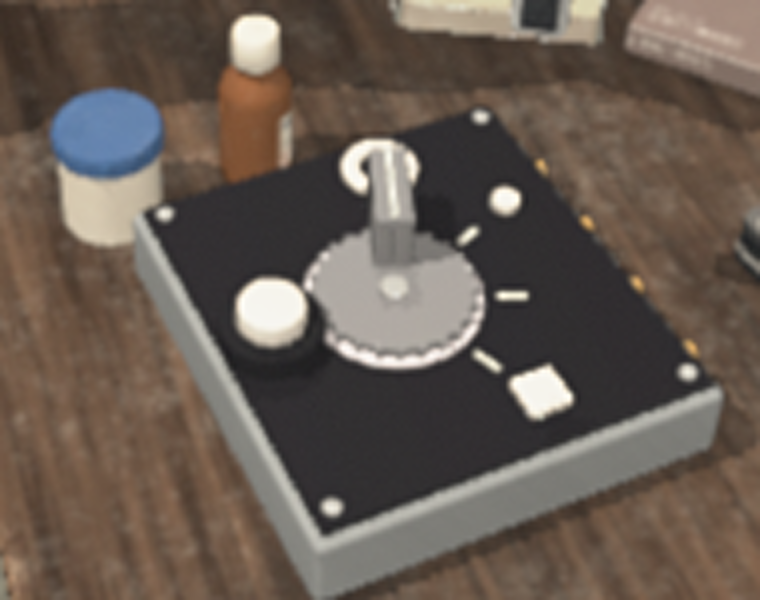

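View pics/w6.png

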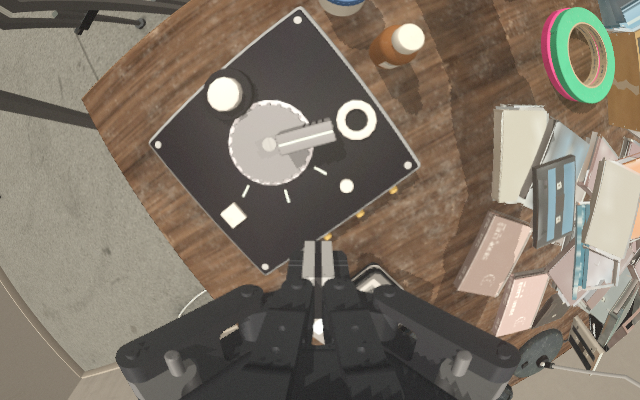

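>>> play_rows(
  plan="8 0 0 0 -12 -15 0; 16 0 0 0 -25 -30 0; 24 0 0 0 -38 -45 0; 32 0 0 10 -50 -60 0; 40 0 0 25 -65 -75 0; 48 0 0 45 -73 -87 0; 52 0 0 70 -73 -87 0; 52 0 0 70 -73 -87 0",
)

```text
t: 6.9
eef_pos: [0.4864, -0.2915, 0.0845]
eef_rot: [1.104, 1.284, -1.108]
ft_force: [-0.1, -0.2, -0.7]
width: -0.0003
```

```bash
python3 st.py 7
python3 - <<'E'
from h import *
from station import robot
s=robot.sense();print(s['eef_pos'],row((.4945,-.297,.07),.14-np.pi/2,s['eef_pos'],s['eef_rot']))
E
```

```text
6.9 [ 0.4864 -0.2915  0.0845] [ 0.1372  0.513   0.5208  1.6699 -0.2846  1.0467  0.89  ] [-0.1337 -0.2338 -0.6866]
zyaw -1.4296695742037586
[ 0.49   -0.2932  0.0883] [ 0.2 -0.1  0.1 18.2  4.   4.4]
```

View pics/c7.png

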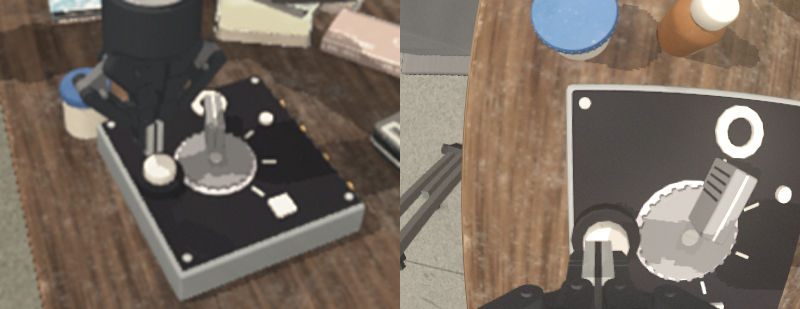

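>>> play_rows(
  plan="0 0 0 5 3 4 0; 0 0 0 10 3 4 0; 0 0 0 10 3 4 0; 0 0 0 10 3 4 0",
)

```text
t: 7.4
eef_pos: [0.4942, -0.2977, 0.0795]
eef_rot: [1.103, 1.273, -1.103]
ft_force: [-0.4, 0.0, -0.7]
width: -0.0001
```

```bash
python3 st.py 8
python3 - <<'E'
from h import *
from station import robot
s=robot.sense();print(s['eef_pos'],row((.4945,-.297,.06),.14-np.pi/2,s['eef_pos'],s['eef_rot']))
E
```

```text
7.4 [ 0.4942 -0.2977  0.0795] [ 0.1471  0.5291  0.5155  1.658  -0.2942  1.0323  0.8993] [-0.4266  0.0345 -0.6803]
zyaw -1.4276673473809647
[ 0.4943 -0.2977  0.0796] [ 0.2  0.  -0.  19.6  0.3 -0.7]
```

View pics/c8.png

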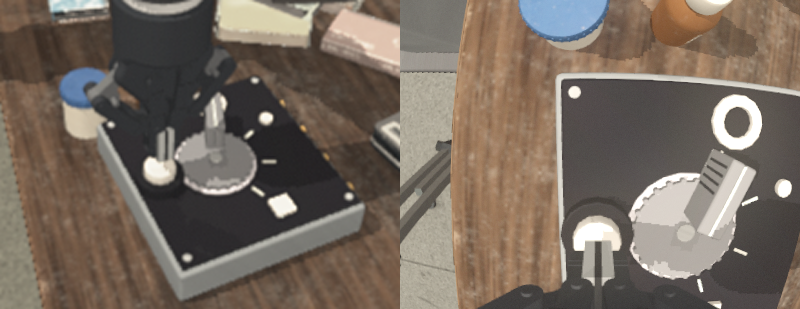

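>>> play_rows(
  plan="0 0 0 4 0 0 0; 0 0 0 8 0 0 0; 0 0 0 11 0 0 0; 0 0 0 13 0 0 0; 0 0 0 15 0 0 0; 0 0 0 15 0 0 0",
)

```text
t: 8.1
eef_pos: [0.4938, -0.2974, 0.0643]
eef_rot: [1.104, 1.274, -1.103]
ft_force: [-1.8, 1.4, 2.7]
width: 0.0002
```

>>> play_rows(
  plan="0 0 0 2 0 0 0; 0 0 0 2 0 0 0; 0 0 0 2 0 0 0",
)

```text
t: 8.4
eef_pos: [0.494, -0.2975, 0.0625]
eef_rot: [1.103, 1.274, -1.103]
ft_force: [-1.9, 1.9, 4.6]
width: 0.0001
```

>>> play_rows(
  plan="0 0 0 2 0 0 0; 0 0 0 2 0 0 0; 0 0 0 2 0 0 0",
)

```text
t: 8.7
eef_pos: [0.4941, -0.2975, 0.0611]
eef_rot: [1.104, 1.273, -1.103]
ft_force: [-2.9, 2.5, 9.0]
width: 0.0004
```

>>> play_rows(
  plan="0 0 0 2 0 0 0; 0 0 0 2 0 0 0; 0 0 0 2 0 0 0",
)

```text
t: 9.0
eef_pos: [0.4941, -0.2976, 0.061]
eef_rot: [1.104, 1.273, -1.102]
ft_force: [-5.9, 4.1, 17.8]
width: -0.0003
```

Run:
```python
from station import robot
import cv2
f=robot.grab_frame('side')['color'][225:310,280:400,::-1]
cv2.imwrite("pics/s9.png",cv2.resize(f,None,fx=6,fy=6,interpolation=cv2.INTER_CUBIC))
```

```text
(no output)
```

View pics/s9.png

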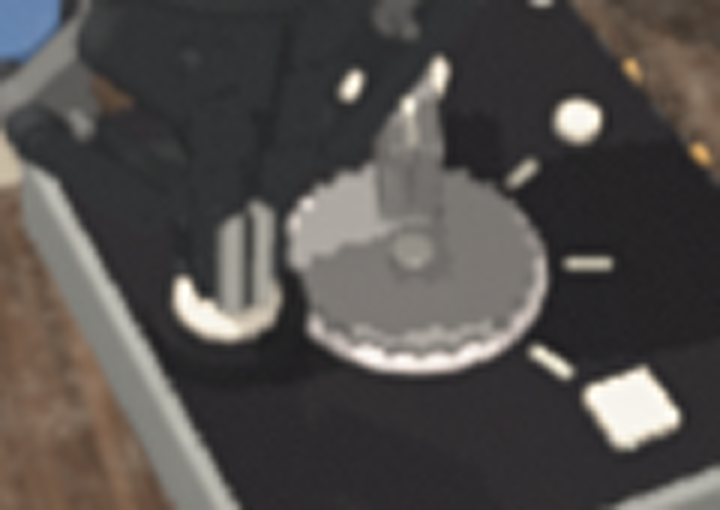

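>>> play_rows(
  plan="0 0 0 -6 0 0 0; 0 0 0 -14 0 0 0; 0 0 0 -25 0 0 0; 0 0 0 -50 0 0 0; 0 0 0 -90 0 0 0; 0 0 0 -120 0 0 0; 0 0 0 -120 0 0 0; 0 0 0 -120 0 0 0",
)

```text
t: 9.85
eef_pos: [0.4946, -0.298, 0.1792]
eef_rot: [1.103, 1.271, -1.103]
ft_force: [0.3, -0.6, -0.6]
width: 0.0004
```

Run:
```python
from station import robot
import cv2,numpy as np
s=robot.sense();print(s['t'],s['eef_pos'],s['ft_force'])
f=robot.grab_frame('side')['color'][195:345,250:440,::-1];w=robot.grab_frame('wrist')['color'][:300,170:570,::-1]
cv2.imwrite("pics/c10.png",np.hstack([cv2.resize(f,(380,300),interpolation=cv2.INTER_CUBIC),w]))
```

```text
9.85 [ 0.49459988 -0.29804678  0.179165  ] [ 0.28378881 -0.6383904  -0.55285253]
```

View pics/c10.png

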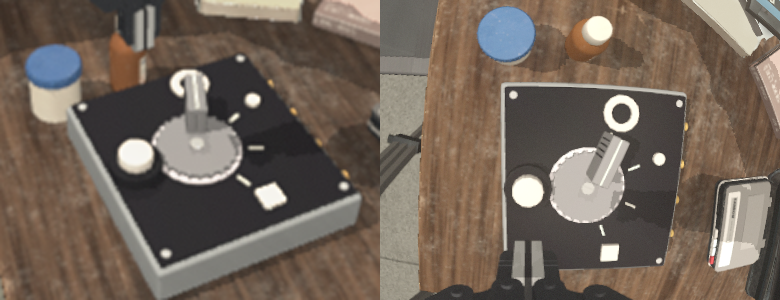

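Tab at the ring, button sprung back, tub and bottle undisturbed, tool clear.

```bash
python3 -c "
from station import robot
print(robot.finish_job())"
```

```text
the job is handed in; nothing more can be done
None
```

The switch box is set to the ring input, the white button has been pressed and released once, and the job is handed in. It took about 10 s of the 40 s allowed.

- **Dial:** I pushed the tab round with the shut fingertips, without pinching it, through two clicks. It sprang clear of the finger into the 1.178 rad position. Pictures before the press and after the release both show it pointing at the ring.
- **Button:** I pressed it straight down only after the tab was set. It stopped moving at a fingertip height of 61 mm, and the upward force there rose to about 18 N, well above the 5 N needed. From those readings I take it to have gone all the way down; its travel was not measured directly. The last picture shows it back up.
- **Other objects:** The bottle and tub look unmoved in the last picture. I did not check the cassette case in a final picture, but the arm never went low near it.
- **At hand-in:** The tool was about 18 cm above the desk, touching nothing, with wrist force close to zero.

One reading disagreed: during the first push the finger rode at a height of 68 mm instead of the intended 60 mm. I lowered it before finishing the turn. No check failed.

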